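# Find the short foot of a rocking stand base and wedge it

## Task

The base of the tablet stand rocks on its flat stone slab because one of its four rubber feet is worn short. Press down gently on the corners of its steel plate in turn until you find the one that dips, slide the plastic wedge in under that foot until it is snug and carries some weight without jacking the base up, let go of it, then press that corner once more to make sure it no longer gives. Leave the base standing where it is and the other things alone.

Things in the scene. Friction and masses are not known exactly. Their poses are not given: they have to be found in the camera images.
- slab: Fixed flat slab of pale stone, 300 x 360 x 20 mm (its x, y, z), lying on the sideboard; the origin is the centre of its underside, so its top is 20 mm above the origin.
- stand: Base of a tablet stand, about 2 kg, loose on the slab. Square dark steel plate 180 x 180 x 6 mm; at its middle an upright open socket for the pole, 44 mm across, 64 mm high above the plate, with a clamp screw sticking out 43 mm to +x. Four feet (see stand_plate, corner_pp) hold it level: plate underside 14 mm, top 20 mm above the slab. Origin: middle of the plate's underside; x, y along its sides.
- stand_plate (a point): Middle of the plate's top face (inside the socket), axes as the stand's. Feet: round rubber, 24 mm across, under the plate at x = +-70, y = +-70 mm from here, each held by a bolt whose head is a disc 17 mm across, 5 mm high on the plate. Three feet are 14 mm high; the fourth, any one of the four, hangs 2 to 3 mm clear of the slab, which cannot be told by looking.
- corner_pp (a point): Top of the plate over the foot at x = +70, y = +70 mm (inside its bolt head); the other three lie alike at the other signs. Over the short foot a press of about 3 to 5 N tips the base until that foot meets the slab (the corner dips 2.5 to 3.7 mm); it comes back level when let go. The other corners hardly give. Pressed on the slab, the feet yield under 0.1 mm per N.
- wedge: Grey plastic levelling wedge, 74 mm long (x), 26 mm wide (y), 30 g. Thin end, 1 mm, at x = +37 mm; the ramp rises 1 mm in 8 to 8 mm at x = -19 mm; behind it an upright ribbed heel block to hold it by, x = -37 to -19 mm, 18 mm high. Origin half-way along its underside. Slid on the slab thin end first it goes under a foot that hangs clear, and stays by friction where left.
- wedge_heel (a point): Centre of the wedge's heel block, half-way up (9 mm above the wedge's underside, 28 mm behind its middle), axes as the wedge's.
- tape_mid (a point): Centre of a roll of grey tape lying flat, 90 mm across, 24 mm high (bystander).
- dumbbell_mid (a point): Centre of a small hexagonal rubber dumbbell, 174 mm long, 60 mm high, 1.5 kg (bystander).
- flask_mid (a point): Middle of an upright grey drinking bottle, 66 mm across, 190 mm high (bystander).

How it is judged:
By the outcome, as a careful person would: the job done as asked, in the order asked, and still so for the second after the job is handed in, with the robot touching nothing.
It also fails if it takes over 72 s, if anything falls off the work surface, if the arm or the gripper's body presses on something with over 40 N, if the wrist force passes 120 N, or if a joint passes its speed limit or range.

## Robot

A 6-joint arm with a two-finger parallel gripper is mounted at the origin on the work surface. World frame = base frame: x ahead of the robot, y to its left, z up, the work surface at z = 0. Lengths are in m, angles in rad, forces in N, time in s.
With the tool pointing down it reaches from about 0.3 to 0.775 m from the base axis. Payload 14.6 kg.
Tool frame: the origin (TCP) lies at the centre of the arm's flange, where the gripper is bolted on; the fingertips stand 199 mm ahead of it and the grasp point (between the pads) lies 180 mm ahead of it; z points along the fingers, y is the line along which they close (so a half turn about z gives the same grasp; the last joint's range is limited). The gripper opens to 94 mm and grips with 3 to 60 N. Pads are 16 mm wide; open, the fingers measure 119 mm over their backs; the gripper's body (75 mm by 177 mm) begins 78 mm behind the grasp point.
Start: joints at [-1.371, 0.3, 1.521, -0, 1.321, -0.067], TCP at [0.145, -0.531, 0.405] pointing down, gripper open.
Joint ranges: [-3.03, 3.03], [-0.79, 2.21], [0.23, 2.52], [-1.04, 4.18], [0, 3.07], [-2.55, 2.55]. Speed limits (rad/s): [2.22, 2.22, 2.57, 3.14, 3.14, 3.14].

## Interface

Orientations are given as [roll, pitch, yaw] about the fixed x, y, z axes, in that order (R = Rz(yaw) Ry(pitch) Rx(roll)).
In Python, from station import ctrl gives the robot as it stands. The module is installed in compiled form; this text tells all that it offers.
- The arm moves only by the tool servo_tool, never from a script. Its argument "motion" is a list of rows, each a list of 5 numbers: the closure, from 0 (fully open) to 1 (shut), then the shift along the world's x, y, z in cm, then the turn about the world's z in degrees. A call has 1 to 20 rows; each row is the pose to reach, as a shift and turn from the pose commanded when the call began; what a row does not reach only later rows make up. A row lasts 1/8 s, in which the tool goes at most 62.5 mm and 10.7 degrees, less where a joint would pass 70% of its speed; a pose out of reach is approached as far as the arm can. A call with a gripper value outside its range is refused whole. The fingers move at their own pace and stop on an object; "squeeze" is the grip in N (left out, the last holds). Time passes only in rows, so rows that repeat a pose let the fingers close. It gives the time, the measured TCP pose, the force, the opening and the grip force at its end, in the units of the state.
- ctrl.get_obs(): the state, without advancing time (a new reading comes with each control period).
- ctrl.camera(name): name is "side" or "top" or "wrist"; returns a dict with "image" (384x512x3 uint8, red, green, blue), "fx", "fy", "cx", "cy" (pixels), "camera_from_world" (4x4, takes a point from world to camera coordinates); the wrist camera has in their place "hand_eye" (4x4, takes a point from camera to tool coordinates, whose origin is the TCP and whose axes are the flange's). Camera axes: x right, y up, looking along -z (the intrinsics and any distortion apply to the point x, -y, -z); pixel columns grow to the right and rows downward; lengths in m; the calibration is good to about 2 mm. A picture is of the moment at which its call begins: read the wrist's pose just before it. There is no depth.
- ctrl.hand_in(): hands the job in; it is judged then, once.
The state is a dict: "time_s": time; "qpos": joint angles; "joint_vel": joint speeds; "tau": joint torques, N m; "ee_pos": TCP position; "eef_rot": TCP orientation; "force": force on the tool from outside, world axes, zero at the start; "moment": the same for the moment, N m; "grip_width": finger opening in m; "grip_force": force on a finger pad.
Only numpy, scipy, OpenCV 4.12 (cv2) and the standard library are available. Lean on these libraries where they do the work, as an engineer would, in place of code of your own. Each camera call takes 0.05 s, during which the arm holds its last target. There are 200 camera calls.

## Working session

There is one attempt and no reset: what is moved stays moved. The work goes in short steps, Python scripts to look and compute and a tool call to move; the robot and the scene stay as the last step left them, time stands still between calls to the robot, and variables do not carry over. Pictures are saved under pics/ and viewed, at most 10 in all, crops included, and the job is handed in when it is done.

Besides the shell and the picture viewer there is one more tool, called after ">>>" as a command line: name --pt "numbers of a row" for each row, then --argument value for the rest. servo_tool: Moves the arm, as the interface text tells. Its arguments: {"type":"object","properties":{"motion":{"type":"array","items":{"type":"array","items":{"type":"number"}}},"squeeze":{"type":"number"}},"required":["motion"]}

```bash
mkdir -p pics
cat > h.py <<'E'
import numpy as np,cv2,pickle
from station import ctrl
def grab(n,tag):
    o=ctrl.get_obs(); c=ctrl.camera(n); c['obs']=o
    pickle.dump(c,open(f'pics/{tag}.pkl','wb')); cv2.imwrite(f'pics/{tag}.png',c['image'][:,:,::-1]); return c
E
python3 - <<'E'
from h import *
for n in('top','side'):
    c=grab(n,n+'0'); print({k:v for k,v in c.items() if k not in('image','obs')})
print(c['obs'])
a=cv2.imread('pics/top0.png');b=cv2.imread('pics/side0.png')
for n,i in(('t',a),('s',b)): cv2.imwrite(f'pics/{n}big.png',cv2.resize(i,(800,600),interpolation=cv2.INTER_CUBIC))
E
```

```text
{'fx': 439.33782566096016, 'fy': 439.33782566096016, 'cx': 257.8798427579358, 'cy': 200.55822957734054, 'camera_from_world': array([[ 0.01290787, -0.99982234, -0.01373604,  0.0045878 ],
       [ 0.99333605,  0.01124827,  0.11470383, -0.51020464],
       [-0.11452895, -0.01512508,  0.99330476, -1.20981352],
       [ 0.        ,  0.        ,  0.        ,  1.        ]])}
{'fx': 477.5376136514637, 'fy': 477.5376136514637, 'cx': 260.38702983865534, 'cy': 194.06306014443763, 'camera_from_world': array([[-0.9884457 , -0.1510383 , -0.01274892,  0.50803992],
       [ 0.07944514, -0.5878686 ,  0.80504595, -0.13466973],
       [-0.12908746,  0.79473136,  0.59307545, -1.34017645],
       [ 0.        ,  0.        ,  0.        ,  1.        ]])}
{'time_s': 0.05, 'qpos': array([-1.37062622e+00,  3.00473432e-01,  1.52153964e+00, -6.92199533e-06,
        1.32070948e+00, -6.66222450e-02]), 'joint_vel': array([-0.00041177, -0.00018146, -0.00076651,  0.00056262,  0.00100283,
        0.00187452]), 'tau': array([ 5.62923760e-04, -5.33217216e+01, -3.53708160e+01,  7.10548111e-02,
        2.36207165e-02, -6.37311541e-05]), 'ee_pos': array([ 0.14498141, -0.53052259,  0.40410245]), 'eef_rot': array([-3.14046482e+00, -6.85308347e-05,  2.66794033e-01]), 'force': array([-0.72930306, -1.35197017,  0.24098078]), 'moment': array([ 0.02419284, -0.00338256,  0.02248396]), 'grip_force': 0.0, 'grip_width': 0.09435562453444517}
```

View pics/tbig.png

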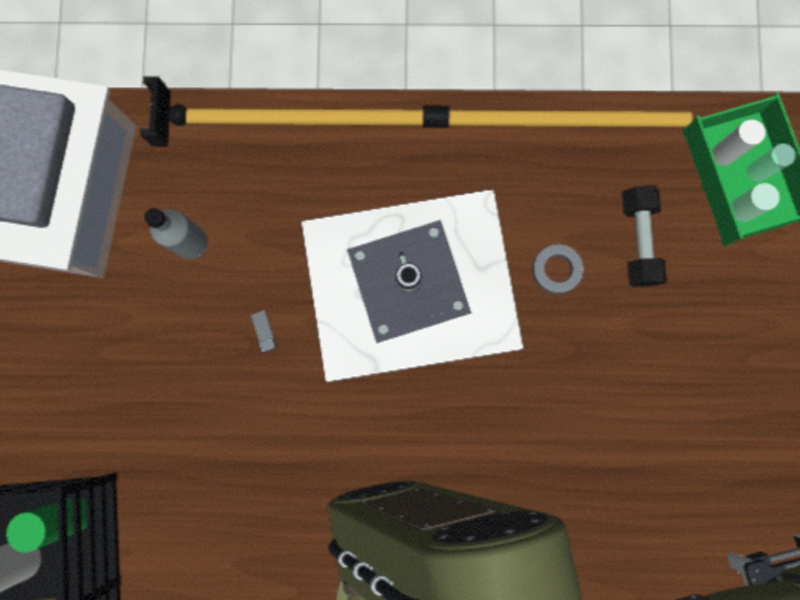

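View pics/sbig.png

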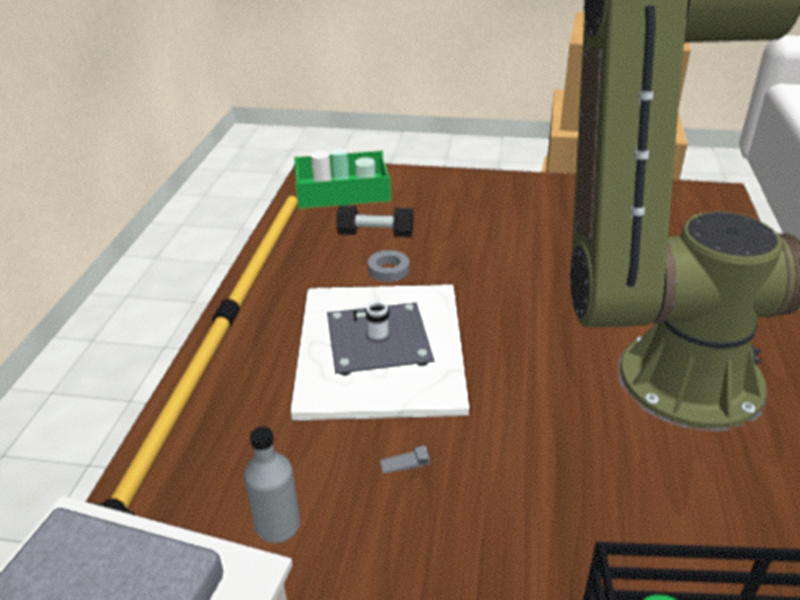

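Top view: stand plate with bolt heads near (360,256), (434,233), (458,306), (383,329), and the wedge at about (263,331) with its heel at the lower end (267,347). The side view shows the same layout. I'll enlarge both to get finer pixel positions.

Run:
```python
from h import *
a=cv2.imread('pics/top0.png');b=cv2.imread('pics/side0.png')
def cr(i,x,y,w,h,s): 
    return cv2.resize(i[y:y+h,x:x+w],None,fx=s,fy=s,interpolation=cv2.INTER_CUBIC)
# stand 5x crops of 80x80 -> 400 wide ; wedge 10x crops 40x... 
o=np.zeros((600,800,3),np.uint8)
o[:400,:400]=cr(a,220,138,80,80,5)
o[:350,400:800]=cr(b,204,186,80,70,5)[:350]
o[400:600,0:400]=cr(a,155,195,40,20,10) if 0 else cr(a,150,195,66,33,6)[:200,:400].copy() if 0 else np.zeros((200,400,3),np.uint8)
w=cr(a,156,196,25,32,8)  # 200x256
w2=cr(b,238,280,42,26,8) # 336x208
o[400:600,0:200]=cr(a,156,198,25,25,8)
o[360:568,420:756]=w2
o[400:600,200:400]=cr(a,156,208,25,25,8)
cv2.imwrite('pics/crop1.png',o)
```

```text
(no output)
```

View pics/crop1.png

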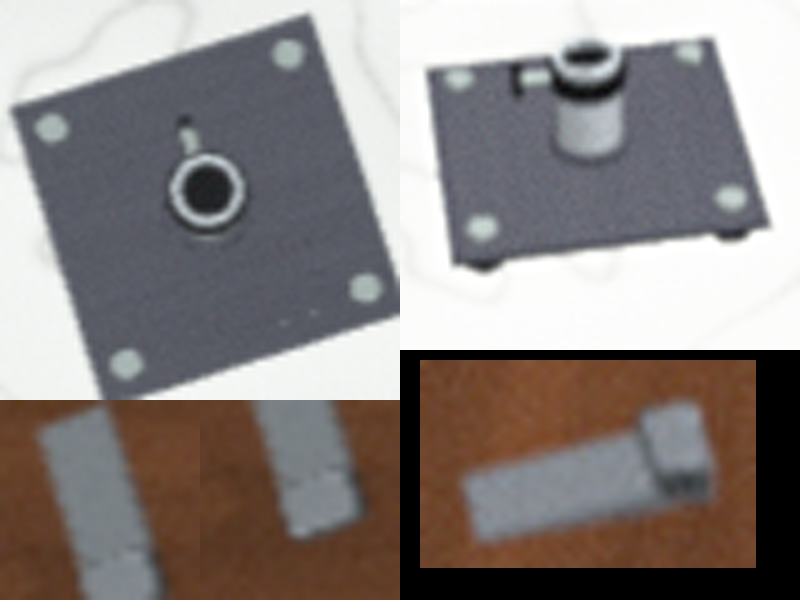

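Crop 1: the top bolt heads are at crop pixels (52,128), (288,54), (366,288), (126,364), and the side ones at (483,228), (459,77), (689,52), (731,198). The wedge's thin end and heel corners are readable in both views, so I can triangulate.

```bash
cat >> h.py <<'E'
def P(c):
    K=np.array([[c['fx'],0,c['cx']],[0,c['fy'],c['cy']],[0,0,1]])
    if 'camera_from_world' in c: M=c['camera_from_world']
    else:
        from scipy.spatial.transform import Rotation as R
        T=np.eye(4);T[:3,:3]=R.from_euler('xyz',c['obs']['eef_rot']).as_matrix();T[:3,3]=c['obs']['ee_pos']
        M=np.linalg.inv(T@c['hand_eye'])
    return K@np.diag([1,-1,-1.])@M[:3]
def tri(ca,pa,cb,pb):
    X=cv2.triangulatePoints(P(ca),P(cb),np.array(pa,float).T,np.array(pb,float).T); return (X[:3]/X[3]).T
def onplane(c,p,z):
    M=P(c);A=M[:,[0,1,3]].copy();A[:,2]+=M[:,2]*z
    q=np.linalg.solve(A,np.array([[u,v,1] for u,v in p],float).T);return (q[:2]/q[2]).T
def load(t): return pickle.load(open(f'pics/{t}.pkl','rb'))
E
python3 - <<'E'
from h import *
np.set_printoptions(precision=4,suppress=True)
t,s=load('top0'),load('side0')
f=lambda L,k,o:(np.array(L,float)+.5)/k-.5+np.array(o)
ta=f([(52,128),(288,54),(366,288),(126,364)],5,(220,138)); sa=f([(83,228),(59,77),(289,52),(331,198)],5,(204,186))
B=tri(t,ta,s,sa);print('bolts ++,+-,--,-+\n',B,B.mean(0)); print('sides',[np.linalg.norm(B[i]-B[i-1]) for i in range(4)])
d=(B[0]+B[1]-B[2]-B[3])[:2]; print('yaw',np.degrees(np.arctan2(d[1],d[0]))); print('top@45+..',onplane(t,ta,.045),'\nside',onplane(s,sa,.045))
tw=f([(38,32),(105,5)],8,(156,198)); th=f([(85,90),(155,72),(163,117),(95,138)],8,(156,208))
sw=f([(58,183),(43,120)],8,(238,280)); sh=f([(235,115),(220,52),(275,42),(292,102)],8,(238,280))
W=tri(t,tw,s,sw);H=tri(t,th,s,sh);print('thin',W,'heel',H,H.mean(0))
v=(W.mean(0)-H.mean(0));print('len',np.linalg.norm(v[:2]),'yaw',np.degrees(np.arctan2(v[1],v[0])))
E
```

```text
bolts ++,+-,--,-+
 [[ 0.6126  0.0903  0.0453]
 [ 0.6565 -0.0421  0.046 ]
 [ 0.5239 -0.0866  0.0451]
 [ 0.4799  0.0465  0.0455]] [0.5682 0.002  0.0455]
sides [np.float64(0.13968327656092352), np.float64(0.13946939555440793), np.float64(0.13983264133051665), np.float64(0.14013745799797214)]
yaw 18.41759420285311
top@45+.. [[ 0.6133  0.0904]
 [ 0.6571 -0.0421]
 [ 0.5244 -0.0866]
 [ 0.4804  0.0465]] 
side [[ 0.6121  0.09  ]
 [ 0.6566 -0.0433]
 [ 0.5235 -0.0867]
 [ 0.4797  0.0459]]
thin [[0.5075 0.2935 0.0012]
 [0.5171 0.2694 0.0015]] heel [[0.4562 0.2714 0.0154]
 [0.4637 0.2466 0.0156]
 [0.4472 0.2426 0.0184]
 [0.4391 0.2665 0.0185]] [0.4516 0.2568 0.017 ]
len 0.06554908209067627 yaw 22.12679503128199
```

>>> servo_tool --pt "1 5 6 0 0" --pt "1 10 12 0 0" --pt "1 15 18 0 0" --pt "1 20 24 0 0" --pt "1 25 30 -3 0" --pt "1 30 36 -6 3" --pt "1 35 41 -10 3" --pt "1 37.9 44.4 -13.5 3" --pt "1 37.9 44.4 -14.5 3" --pt "1 37.9 44.4 -14.5 3" --pt "1 37.9 44.4 -14.5 3" --pt "1 37.9 44.4 -14.5 3" --squeeze 20

```text
time_s: 1.6
ee_pos: [0.5238, -0.0868, 0.2597]
eef_rot: [-3.142, 0.0, 0.319]
force: [-0.4, -0.3, -0.0]
grip_width: 0.0006
grip_force: 0.0
```

Run:
```python
from h import *
np.set_printoptions(precision=4,suppress=True)
t=load('top0')
f=lambda L:(np.array(L,float)+.5)*.64-.5
S=onplane(t,f([(302,221),(493,191),(522,348),(326,380)]),.02)
print('slab',S,S.mean(0)); c=np.array([.568,.002]);a=np.radians(18.4);R=np.array([[np.cos(a),-np.sin(a)],[np.sin(a),np.cos(a)]])
print('in stand frame mm',(S-c)@R*1000)
print(ctrl.get_obs())
```

```text
slab [[ 0.6818  0.2006]
 [ 0.742  -0.1526]
 [ 0.4512 -0.2042]
 [ 0.3893  0.1485]] [ 0.5661 -0.0019]
in stand frame mm [[ 170.6166  152.5071]
 [ 116.2681 -201.5856]
 [-175.8745 -158.8119]
 [-123.3254  195.4036]]
{'time_s': 1.6, 'qpos': array([-0.2332,  0.4261,  1.7158, -0.0002,  1.0001,  1.0183]), 'joint_vel': array([-0.0219, -0.0224, -0.0005, -0.0001,  0.0013,  0.0002]), 'tau': array([  1.4582, -52.7269, -29.3022,   0.0821,  -0.0847,   0.0509]), 'ee_pos': array([ 0.5238, -0.0868,  0.2597]), 'eef_rot': array([-3.1415,  0.0003,  0.3194]), 'force': array([-0.3622, -0.2936, -0.0087]), 'moment': array([-0.0626,  0.0574, -0.0132]), 'grip_force': 0.0, 'grip_width': 0.0005541179634929061}
```

>>> servo_tool --pt "1 0 0 -0.7 0" --pt "1 0 0 -1.3 0" --pt "1 0 0 -1.4 0" --pt "1 0 0 -1.45 0" --pt "1 0 0 -1.5 0" --pt "1 0 0 -1.5 0"

```text
time_s: 2.35
ee_pos: [0.524, -0.0866, 0.2449]
eef_rot: [3.141, -0.0, 0.319]
force: [-0.1, -0.2, 2.8]
grip_width: 0.0001
grip_force: 1.2
```

>>> servo_tool --pt "1 0 0 -0.05 0" --pt "1 0 0 -0.05 0"

```text
time_s: 2.6
ee_pos: [0.5241, -0.0866, 0.2448]
eef_rot: [3.141, -0.0, 0.319]
force: [-3.7, -0.5, 9.0]
grip_width: 0.0007
grip_force: 4.4
```

The -- corner is firm (9 N with almost no travel). Next is corner -+.

>>> servo_tool --pt "1 0 0 0.8 0" --pt "1 -1 3 1.5 0" --pt "1 -3 9 1.5 0" --pt "1 -4.4 13.3 1.5 0" --pt "1 -4.4 13.3 0.7 0" --pt "1 -4.4 13.3 0.25 0" --pt "1 -4.4 13.3 0.15 0" --pt "1 -4.4 13.3 0.05 0" --pt "1 -4.4 13.3 0.0 0" --pt "1 -4.4 13.3 0.0 0"

```text
time_s: 3.85
ee_pos: [0.4803, 0.0459, 0.2448]
eef_rot: [3.141, -0.001, 0.318]
force: [-2.4, -1.3, 9.4]
grip_width: 0.0007
grip_force: 4.5
```

Firm as well. Next is corner ++.

>>> servo_tool --pt "1 0 0 0.8 0" --pt "1 3 1 1.5 0" --pt "1 9 3 1.5 0" --pt "1 13.25 4.4 1.5 0" --pt "1 13.25 4.4 0.7 0" --pt "1 13.25 4.4 0.25 0" --pt "1 13.25 4.4 0.15 0" --pt "1 13.25 4.4 0.05 0" --pt "1 13.25 4.4 0.0 0" --pt "1 13.25 4.4 0.0 0"

```text
time_s: 5.1
ee_pos: [0.6124, 0.0903, 0.2449]
eef_rot: [3.141, -0.0, 0.319]
force: [-3.0, -1.5, 5.1]
grip_width: 0.0004
grip_force: 2.7
```

>>> servo_tool --pt "1 0 0 -0.05 0" --pt "1 0 0 -0.05 0"

```text
time_s: 5.35
ee_pos: [0.6124, 0.0903, 0.2448]
eef_rot: [3.141, -0.0, 0.319]
force: [-6.2, -2.2, 9.4]
grip_width: 0.0002
grip_force: 4.9
```

Firm. Last is corner +-, expected to dip.

>>> servo_tool --pt "1 0 0 0.8 0" --pt "1 1.2 -3 1.5 0" --pt "1 3.2 -9 1.5 0" --pt "1 4.4 -13.25 1.5 0" --pt "1 4.4 -13.25 0.7 0" --pt "1 4.4 -13.25 0.25 0" --pt "1 4.4 -13.25 0.15 0" --pt "1 4.4 -13.25 0.05 0" --pt "1 4.4 -13.25 0.0 0" --pt "1 4.4 -13.25 -0.05 0"

```text
time_s: 6.6
ee_pos: [0.6565, -0.0417, 0.2434]
eef_rot: [3.142, -0.001, 0.319]
force: [0.6, 1.4, 0.9]
grip_width: 0.0002
grip_force: 0.8
```

>>> servo_tool --pt "1 0 0 -0.1 0" --pt "1 0 0 -0.15 0" --pt "1 0 0 -0.15 0"

```text
time_s: 6.98
ee_pos: [0.6566, -0.042, 0.242]
eef_rot: [3.141, -0.001, 0.319]
force: [0.5, 1.9, 4.7]
grip_width: 0.0005
grip_force: 2.2
```

>>> servo_tool --pt "1 0 0 -0.05 0" --pt "1 0 0 -0.08 0" --pt "1 0 0 -0.08 0"

```text
time_s: 7.35
ee_pos: [0.6566, -0.0419, 0.2419]
eef_rot: [3.141, -0.001, 0.319]
force: [-3.3, 2.7, 11.5]
grip_width: 0.0005
grip_force: 5.4
```

The +- foot is the short one: the corner dips 3.0 mm and then stops hard. Lifting off and going over the wedge heel with the gripper open.

>>> servo_tool --pt "1 0 0 3 0" --pt "1 0 0 8 0" --pt "1 -2 2 12 0" --pt "0.6 -5 7 12 0" --pt "0.5 -8 12 12 0" --pt "0.4 -11 17 12 0" --pt "0.4 -14 22 12 2.7" --pt "0.4 -17 26 12 2.7" --pt "0.4 -20.5 29.9 12 2.7" --pt "0.4 -20.5 29.9 12 2.7" --pt "0.4 -20.5 29.9 12 2.7"

```text
time_s: 8.72
ee_pos: [0.4518, 0.2567, 0.3607]
eef_rot: [3.141, 0.0, 0.366]
force: [-0.0, 1.0, 0.4]
grip_width: 0.0563
grip_force: 0.0
```

Run:
```python
from h import *
c=grab('wrist','w1'); print(c['hand_eye'],c['fx'],c['cx'],c['cy'],c['obs']['ee_pos'],c['obs']['eef_rot'],c['obs']['grip_width'],c['obs']['force'])
t=load('top0')
M=P(c)
for p in [(.4516,.2568,.018),(.5123,.2815,.001)]:
    q=M@np.r_[p,1]; print(q[:2]/q[2])
```

```text
[[-2.88354534e-06  9.63610095e-01  2.67311776e-01  7.71748795e-02]
 [ 9.99999666e-01 -2.15661855e-04  7.88208767e-04 -5.60407082e-04]
 [ 8.17174878e-04  2.67311689e-01 -9.63609772e-01  2.13097872e-02]
 [ 0.00000000e+00  0.00000000e+00  0.00000000e+00  1.00000000e+00]] 344.61239733813 252.63199889844688 195.3635746403073 [0.45177761 0.25665771 0.36073747] [3.14130179e+00 1.58490901e-04 3.66447286e-01] 0.05632524033946442 [-0.00897002  0.98607827  0.40372789]
[253.18184012 183.37169162]
[251.82045295 112.48870351]
```

View pics/w1.png

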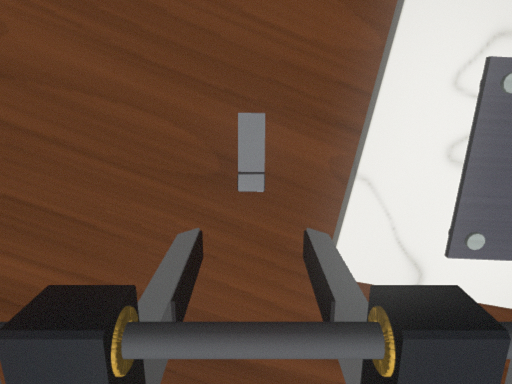

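The wrist view shows the wedge standing upright in the image, with thin end at (251,113) and heel at (251,182). That agrees with the prediction to about 2 px and is aligned with the tool. Descending and gripping.

>>> servo_tool --pt "0.4 0 0 -5 0" --pt "0.4 0 0 -10 0" --pt "0.4 0 0 -14 0" --pt "0.4 0 0 -15.5 0" --pt "0.4 0 0 -15.8 0" --pt "0.4 0 0 -15.8 0" --pt "1 0 0 -15.8 0" --pt "1 0 0 -15.8 0" --pt "1 0 0 -15.8 0" --pt "1 0 0 -15.8 0" --pt "1 0 0 -15.8 0" --squeeze 15

```text
time_s: 10.15
ee_pos: [0.4516, 0.257, 0.2031]
eef_rot: [-3.142, -0.0, 0.366]
force: [-2.3, -0.5, 4.6]
grip_width: 0.026
grip_force: 15.0
```

>>> servo_tool --pt "1 0 0 3 0" --pt "1 0 0 8 0" --pt "1 1 -2 13 4" --pt "1 3 -5 14 12" --pt "1 5 -8.5 14 20" --pt "1 7.5 -12 14 29" --pt "1 9.5 -16 14 38" --pt "1 12 -20 14 47" --pt "1 14.5 -24 14 56" --pt "1 17 -28 14 65" --pt "1 19.5 -32 14 73" --pt "1 21.5 -36 13 81" --pt "1 23.5 -38.9 10 87.4" --pt "1 23.5 -38.9 6 87.4" --pt "1 23.5 -38.9 3.5 87.4" --pt "1 23.5 -38.9 2.5 87.4" --pt "1 23.5 -38.9 2.5 87.4" --pt "1 23.5 -38.9 2.5 87.4"

```text
time_s: 12.4
ee_pos: [0.6868, -0.132, 0.2293]
eef_rot: [3.14, 0.001, 1.892]
force: [0.5, 1.2, -1.5]
grip_width: 0.0257
grip_force: 15.0
```

Run:
```python
from h import *
c=grab('wrist','w2'); s=grab('side','s2'); t=grab('top','t2'); print(c['obs']['ee_pos'],c['obs']['eef_rot'],c['obs']['grip_width'],c['obs']['force'])
i=cv2.imread('pics/s2.png')[150:270,170:330]; cv2.imwrite('pics/s2c.png',np.vstack([cv2.resize(i,None,fx=3,fy=3,interpolation=cv2.INTER_CUBIC)[:300],cv2.resize(cv2.imread('pics/w2.png'),(480,300))[:,:480]]))
```

```text
[ 0.68675407 -0.1320164   0.22930591] [3.13993773e+00 1.04197173e-03 1.89181032e+00] 0.025702748320419248 [ 0.48184093  1.23272177 -1.54588667]
```

View pics/s2c.png

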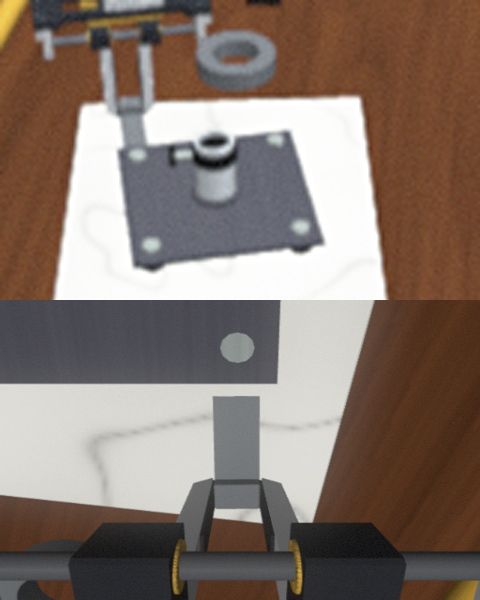

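The wedge is in the grip, in line with the bolt head (237,347 against wedge centre 236) and just short of the plate. I'll lower it, let it settle on the slab and regrip lightly.

>>> servo_tool --pt "1 0 0 -0.3 0" --pt "1 0 0 -0.5 0" --pt "1 0 0 -0.6 0" --pt "1 0 0 -0.6 0" --pt "1 0 0 -0.6 0"

```text
time_s: 13.18
ee_pos: [0.6866, -0.132, 0.2231]
eef_rot: [3.141, 0.0, 1.892]
force: [-3.5, 0.1, 9.6]
grip_width: 0.0257
grip_force: 15.0
```

>>> servo_tool --pt "0.6 0 0 0 0" --pt "0.6 0 0 0 0" --pt "0.6 0 0 0 0" --pt "1 0 0 0 0" --pt "1 0 0 0 0" --pt "1 0 0 0 0" --squeeze 8

```text
time_s: 13.92
ee_pos: [0.6865, -0.1321, 0.2218]
eef_rot: [-3.141, -0.0, 1.892]
force: [0.1, -0.4, -0.6]
grip_width: 0.0261
grip_force: 8.0
```

>>> servo_tool --pt "1 -0.16 0.47 0 0" --pt "1 -0.32 0.95 0 0" --pt "1 -0.47 1.42 0 0" --pt "1 -0.6 1.8 0 0" --pt "1 -0.69 2.09 0 0" --pt "1 -0.76 2.28 0 0" --pt "1 -0.76 2.28 0 0" --pt "1 -0.76 2.28 0 0"

```text
time_s: 14.92
ee_pos: [0.6789, -0.1093, 0.2218]
eef_rot: [-3.142, 0.0, 1.892]
force: [-1.2, 0.4, -0.0]
grip_width: 0.0258
grip_force: 8.0
```

>>> servo_tool --pt "1 -0.03 0.1 0 0" --pt "1 -0.06 0.19 0 0" --pt "1 -0.06 0.19 0 0"

```text
time_s: 15.3
ee_pos: [0.6783, -0.1073, 0.2218]
eef_rot: [-3.142, -0.0, 1.892]
force: [0.3, -0.4, -0.4]
grip_width: 0.0255
grip_force: 8.0
```

>>> servo_tool --pt "1 -0.03 0.1 0 0" --pt "1 -0.06 0.19 0 0" --pt "1 -0.06 0.19 0 0"

```text
time_s: 15.68
ee_pos: [0.6777, -0.1054, 0.2218]
eef_rot: [-3.142, -0.0, 1.892]
force: [0.8, 0.2, -0.1]
grip_width: 0.0256
grip_force: 8.0
```

>>> servo_tool --pt "1 -0.03 0.09 0 0" --pt "1 -0.03 0.09 0 0" --pt "1 -0.03 0.09 0 0"

```text
time_s: 16.05
ee_pos: [0.6774, -0.1045, 0.2218]
eef_rot: [-3.142, -0.0, 1.892]
force: [0.7, -0.1, -0.3]
grip_width: 0.0256
grip_force: 8.0
```

>>> servo_tool --pt "1 -0.03 0.1 0 0" --pt "1 -0.03 0.1 0 0" --pt "1 -0.03 0.1 0 0"

```text
time_s: 16.42
ee_pos: [0.6771, -0.1035, 0.2219]
eef_rot: [-3.142, -0.0, 1.892]
force: [-0.3, 0.2, 0.8]
grip_width: 0.0256
grip_force: 8.0
```

>>> servo_tool --pt "1 -0.03 0.09 0 0" --pt "1 -0.03 0.09 0 0" --pt "1 -0.03 0.09 0 0"

```text
time_s: 16.8
ee_pos: [0.6768, -0.1026, 0.2218]
eef_rot: [-3.142, -0.0, 1.892]
force: [-0.5, 0.9, -1.0]
grip_width: 0.0256
grip_force: 8.0
```

>>> servo_tool --pt "1 -0.03 0.09 0 0" --pt "1 -0.03 0.09 0 0" --pt "1 -0.03 0.09 0 0"

```text
time_s: 17.18
ee_pos: [0.6765, -0.1017, 0.2218]
eef_rot: [-3.142, -0.0, 1.892]
force: [0.8, 0.6, -0.6]
grip_width: 0.0258
grip_force: 8.0
```

>>> servo_tool --pt "1 -0.03 0.1 0 0" --pt "1 -0.03 0.1 0 0" --pt "1 -0.03 0.1 0 0"

```text
time_s: 17.55
ee_pos: [0.6762, -0.1007, 0.2218]
eef_rot: [-3.142, -0.0, 1.892]
force: [0.0, -0.5, -0.9]
grip_width: 0.026
grip_force: 8.0
```

Run:
```python
from h import *
import numpy as np
F=[]
for k in range(4):
    c=ctrl.camera('wrist'); o=ctrl.get_obs(); F.append(np.r_[o['force'],o['moment'],o['ee_pos']])
print(np.round(F,3))
```

```text
[[ 0.322 -0.45  -0.513 -0.03  -0.083  0.026  0.676 -0.101  0.222]
 [-0.757  0.576 -0.516 -0.057 -0.106  0.016  0.676 -0.101  0.222]
 [-0.267 -0.071  0.188 -0.045 -0.102 -0.007  0.676 -0.101  0.222]
 [ 0.303  0.378 -0.906  0.002 -0.079  0.011  0.676 -0.101  0.222]]
```

>>> servo_tool --pt "1 -0.03 0.09 0 0" --pt "1 -0.03 0.09 0 0" --pt "1 -0.03 0.09 0 0"

```text
time_s: 18.12
ee_pos: [0.6759, -0.0998, 0.2218]
eef_rot: [-3.142, 0.0, 1.892]
force: [-0.1, -0.2, -0.5]
grip_width: 0.0262
grip_force: 8.0
```

>>> servo_tool --pt "1 -0.03 0.1 0 0" --pt "1 -0.03 0.1 0 0" --pt "1 -0.03 0.1 0 0"

```text
time_s: 18.5
ee_pos: [0.6756, -0.0989, 0.2219]
eef_rot: [3.142, 0.0, 1.892]
force: [1.0, -2.0, -2.1]
grip_width: 0.0259
grip_force: 8.0
```

```bash
cat > avg.py <<'E'
from h import *
F=[]
for k in range(5):
    ctrl.camera('wrist'); o=ctrl.get_obs(); F.append(o['force'])
F=np.array(F);m=F.mean(0);print(m.round(2),'resist',round(-m[:2]@np.array([-.3157,.9489]),2),F.std(0).round(2),o['ee_pos'].round(4))
E
python3 avg.py
```

```text
[ 0.68 -2.35 -1.04] resist 2.44 [0.35 0.7  0.57] [ 0.6756 -0.0989  0.2218]
```

Contact: about 2.4 N of resistance. Another 0.6 mm to make it snug.

>>> servo_tool --pt "1 -0.02 0.06 0 0" --pt "1 -0.02 0.06 0 0" --pt "1 -0.02 0.06 0 0"

```text
time_s: 19.12
ee_pos: [0.6754, -0.0983, 0.2219]
eef_rot: [3.141, 0.0, 1.892]
force: [2.1, -3.8, -0.8]
grip_width: 0.0258
grip_force: 8.0
```

```bash
python3 avg.py
```

```text
[ 1.57 -4.54 -1.21] resist 4.8 [0.54 0.15 0.22] [ 0.6754 -0.0983  0.2219]
```

Snug at about 4.8 N of push. Releasing and rising.

>>> servo_tool --pt "0.6 0 0 0 0" --pt "0.5 0 0 0 0" --pt "0.5 0 0 0 0" --pt "0.5 0 0 0 0" --pt "0.5 0 0 2 0" --pt "0.5 0 0 6 0" --pt "0.5 0 0 6 0" --pt "0.5 0 0 6 0"

```text
time_s: 20.38
ee_pos: [0.6753, -0.0982, 0.2823]
eef_rot: [3.141, 0.0, 1.892]
force: [-1.7, 0.3, -0.8]
grip_width: 0.0467
grip_force: 0.0
```

Run:
```python
from h import *
c=grab('wrist','w3'); s=grab('side','s3');print(c['obs']['ee_pos'])
i=cv2.imread('pics/s3.png')[180:260,200:300]
w=cv2.imread('pics/w3.png')
cv2.imwrite('pics/c3.png',np.hstack([cv2.resize(i,(400,320),interpolation=cv2.INTER_CUBIC),cv2.resize(w,(400,320))]))
```

```text
[ 0.67527782 -0.0982003   0.28229171]
```

View pics/c3.png

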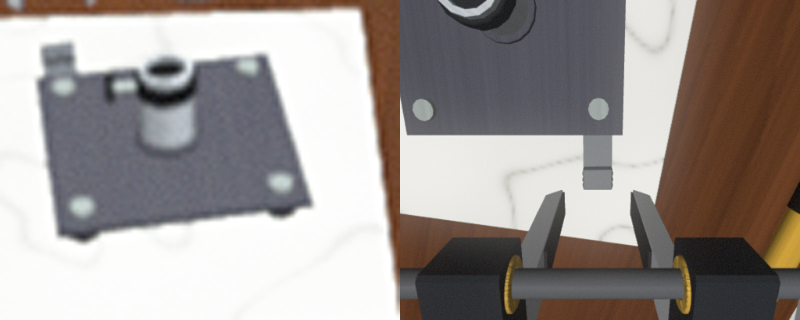

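The wedge sits under the foot, in line with the bolt, and the fingers are clear of it. Now pressing the same corner again.

>>> servo_tool --pt "1 0 0 0 0" --pt "1 0 0 0 0" --pt "1 -0.9 2.8 0 0" --pt "1 -1.88 5.6 0 0" --pt "1 -1.88 5.6 -2 0" --pt "1 -1.88 5.6 -3 0" --pt "1 -1.88 5.6 -3.5 0" --pt "1 -1.88 5.6 -3.65 0" --pt "1 -1.88 5.6 -3.75 0" --pt "1 -1.88 5.6 -3.78 0" --pt "1 -1.88 5.6 -3.78 0"

```text
time_s: 21.85
ee_pos: [0.6567, -0.0425, 0.2448]
eef_rot: [3.141, 0.001, 1.892]
force: [-2.0, -2.8, 5.3]
grip_width: 0.0008
grip_force: 2.6
```

>>> servo_tool --pt "1 0 0 -0.04 0" --pt "1 0 0 -0.04 0" --pt "1 0 0 -0.04 0"

```text
time_s: 22.22
ee_pos: [0.6567, -0.0424, 0.2447]
eef_rot: [3.141, 0.001, 1.892]
force: [-4.0, -3.0, 8.4]
grip_width: 0.0007
grip_force: 4.0
```

The corner is firm now (8.4 N with about 0.1 mm of travel). Retreating and taking a last look.

>>> servo_tool --pt "1 0 0 1 0" --pt "1 0 0 5 0" --pt "1 0 0 10 0" --pt "1 0 0 14 0" --pt "1 -3 -5 14 0" --pt "1 -6 -10 14 0" --pt "1 -9 -15 14 0" --pt "1 -9 -15 14 0" --pt "1 -9 -15 14 0"

```text
time_s: 23.35
ee_pos: [0.5668, -0.1919, 0.384]
eef_rot: [3.141, 0.0, 1.892]
force: [0.2, -0.0, 0.2]
grip_width: 0.0001
grip_force: 0.0
```

Run:
```python
from h import *
s=grab('side','s4');print(s['obs']['ee_pos'],s['obs']['joint_vel'].round(3))
f=lambda n:cv2.resize(cv2.imread(f'pics/{n}.png')[180:260,200:300],(400,320),interpolation=cv2.INTER_CUBIC)
cv2.imwrite('pics/c4.png',np.hstack([f('s3'),f('s4')]))
```

```text
[ 0.56677617 -0.19191538  0.38404158] [ 0.023  0.007 -0.005 -0.001  0.001 -0.001]
```

View pics/c4.png

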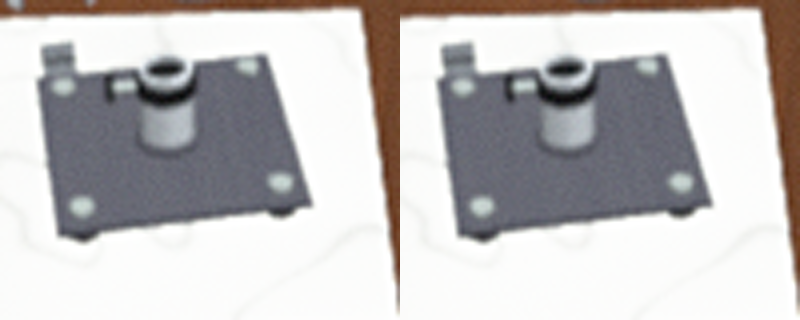

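The before and after views are identical: wedge and base stayed put, and the arm is clear. Handing in.

```bash
python3 -c "
from station import ctrl
print(ctrl.hand_in())"
```

```text
the job is handed in; nothing more can be done
None
```

The short foot was at the +x, −y corner (it dipped 3 mm); the wedge is now snug under it and released, the corner held firm at 8.4 N when pressed again, and I handed the job in at about 23 s; no verdict was shown.

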